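# Weed out the off-centre balance beam on the knife edge

### The job

Before the lesson, check the two blue balance beams on the knife-edge stand: they look alike, but one of them has an off-centre weight hidden inside and tips over to one side when its saddle is set on the edge, while the other stays level. Leave the true beam balanced level on the knife edge, let go and still, and lay the off-centre one flat in the red reject tray.

Things in the scene. Friction and masses are not known exactly. Their poses are not given: they have to be found in the camera images.
- beam_1_lug (a point): Centre of the upright white grip lug (28 along x, 16 along y, 50 tall) on a blue beam 204 mm long along its x, z up. It stands on black end pods 34 x 32 x 28 tall, 85 mm either side of the middle. This point is 69 above the pods' underside, 25 above the saddle roof: the top of an inverted V notch under the lug, 10 wide at the roof, about 36 at its mouth 35 lower. Pinch its y faces. 0.15-0.27 kg.
- beam_2_lug (a point): Centre of the grip lug of the other beam; same looks, sizes and axes. Either beam may be the off-centre one (never both); weighing does not tell. Let go on the edge, the true one stays within about 6 degrees of level; the off-centre one tips 16 to 17 degrees about its y within a second, until a pod rests on the green plate, and stays there astride the edge.
- knife_edge (a point): Middle of the top of an upright steel blade, 4 mm thick, 60 long, its flat edge 88 above the bench and 71 above the green base plate (250 x 120, fixed). Its y runs along the blade; a beam lies across it, along its x (either way round), the blade in the beam's notch and the notch's roof on the edge: the lug centre is then 25 mm above this point.
- reject_tray_in (a point): Centre of the inner floor of the red, open reject tray, fixed to the bench: 280 mm along its x, 140 along its y, walls 4 thick, rim 32 above the bench, floor about 4. A beam lies in it along x, either way round, standing on both pods, lug upright: the lug centre is then 69 mm above this point.
Not all that is in view belongs to the job. Leave any yellow look-alike of the part that bears beam_1_lug alone.

How it is judged:
By the outcome, as a careful person would: the job done as asked, in the order asked, and still so for the second after the job is handed in, with the robot touching nothing.
It also fails if it takes over 70 s, if anything falls off the work surface, if the arm or the gripper's body presses on something with over 40 N, if the wrist force passes 120 N, or if a joint passes its speed limit or range.

### The arm

A 6-joint arm with a two-finger parallel gripper is mounted at the origin on the work surface. World frame = base frame: x ahead of the robot, y to its left, z up, the work surface at z = 0. Lengths are in m, angles in rad, forces in N, time in s.
With the tool pointing down it reaches from about 0.325 to 0.775 m from the base axis. Payload 5.5 kg.
Tool frame: the origin (TCP) lies between the finger pads; the fingertips stand 25 mm ahead of it and the grasp point (between the pads) lies 6 mm ahead of it; z points along the fingers, y is the direction in which the jaws open and shut (so a half turn about z gives the same grasp; the last joint's range is limited). The gripper opens to 88 mm and grips with 3 to 60 N. Pads are 20 mm wide; open, the fingers measure 115 mm over their backs; the gripper's body (75 mm by 178 mm) begins 61 mm behind the grasp point.
Start: joints at [1.277, 0.091, 1.231, -0, 1.82, -0.057], TCP at [0.141, 0.583, 0.223] pointing down, gripper open.
Joint ranges: [-2.87, 2.87], [-0.86, 2.18], [0.17, 2.46], [-1.51, 4.65], [0.06, 2.69], [-2.65, 2.65]. Speed limits (rad/s): [2.57, 2.57, 3.01, 3.14, 3.14, 3.14].

### API

Orientations are given as a unit quaternion [w, x, y, z].
In Python, from cell import arm gives the robot as it stands.
- The arm moves only by the shell command python3 -m handwheel 'ROWS' [OPENING]. ROWS is JSON, one flat list of numbers, 6 for each row, row after row: the shift along the world's x, y, z in mm, then the turn, a rotation vector about the world's x, y, z in degrees. A call has 1 to 12 rows; each row is the pose to reach, as a shift and turn from the pose commanded when the call began; what a row does not reach only later rows make up. A row lasts 1/12 s, in which the tool goes at most 41.7 mm and 7.16 degrees, less where a joint would pass 70% of its speed; a pose out of reach is approached as far as the arm can. A call with a gripper value outside its range is refused whole. OPENING is the finger opening in mm, from 0 to 87.8, set as the call begins (- or left out, the last holds). The fingers move at their own pace and stop on an object; the grip force is fixed at half the most. Time passes only in rows, so rows that repeat a pose let the fingers close. It gives the time, the measured TCP pose, the force and the opening at its end, in the units of the state.
- arm.get_state(): the state, without advancing time (a new reading comes with each control period).
- arm.camera(name): name is "scene" or "top" or "wrist"; returns a dict with "pixels" (420x560x3 uint8, red, green, blue), "fx", "fy", "cx", "cy" (pixels), "extrinsics" (4x4, takes a point from world to camera coordinates). Camera axes: x right, y down, z forward; pixel columns grow to the right and rows downward; lengths in m; the calibration is good to about 2 mm. A picture is of the moment at which its call begins. There is no depth.
- arm.sign_off(): hands the job in, once; it reports no verdict.
Trained networks look in the newest picture that a camera, given by its name, has taken for a name from the list of things; names that differ only in an ending like _2 or _b are one class to them, and where a whole thing is asked for, a point or a joint stands for the part that bears it (a point fixed in the world has none). Each returns a list of dicts, best first, with "p" (0 to 1); they miss things now and then, are a little off and sometimes report something else, mostly with a low value. They report only what shows in the picture. A call takes as long as a camera call. They do not tell look-alikes from the thing itself.
- arm.search_frame(camera, thing): "at" ([x, y, z] in m, in the coordinates of the camera as it stood for that picture, good to about 4 mm: the middle of the surface that is visible of it).
The state is a dict: "clock": time; "joint_pos": joint angles; "joint_vel": joint speeds; "effort": joint torques, N m; "ee_pos": TCP position; "tcp_rot": TCP orientation; "force": force on the tool from outside, world axes, zero at the start; "moment": the same for the moment, N m; "grip_width": opening from 0.0 (shut) to 1.0 (fully open).
Only numpy, scipy, OpenCV 4.12 (cv2) and the standard library are available. Lean on these libraries where they do the work, as an engineer would, in place of code of your own. Each camera call takes 0.05 s, during which the arm holds its last target.

## Working session

There is one attempt and no reset: what is moved stays moved. The work goes in short steps, Python scripts to look and compute and a shell command to move; the robot and the scene stay as the last step left them, time stands still between calls to the robot, and variables do not carry over. Pictures are saved under pics/ and viewed, and the job is handed in when it is done.

```bash
ls; mkdir -p pics
cat > h.py <<'E'
import numpy as np, cv2
from cell import arm
def snap(n,f):
    c=arm.camera(n); cv2.imwrite('pics/'+f,c['pixels'][:,:,::-1]); return c
def w(c,p):
    E=np.array(c['extrinsics']); return np.linalg.inv(E)@np.r_[p,1]
def find(n,c,things):
    for t in things:
        for d in arm.search_frame(n,t)[:5]:
            p=w(c,d['at'])[:3]; q=np.array(d['at']); print(n,t,round(d['p'],2),np.round(p*1000),'px',round(c['fx']*q[0]/q[2]+c['cx']),round(c['fy']*q[1]/q[2]+c['cy']))
def px(c,P):
    E=np.array(c['extrinsics']); q=E@np.r_[P,1]; return c['fx']*q[0]/q[2]+c['cx'],c['fy']*q[1]/q[2]+c['cy']
def ray(c,u,v,z):
    E=np.linalg.inv(np.array(c['extrinsics'])); d=E[:3,:3]@np.array([(u-c['cx'])/c['fx'],(v-c['cy'])/c['fy'],1]); o=E[:3,3]; return o+d*(z-o[2])/d[2]
E
python3 - <<'E'
from h import *
T=['beam_1_lug','knife_edge','reject_tray_in']
for n in ['top','scene']:
    c=snap(n,n+'0.png'); find(n,c,T)
print(arm.get_state())
E
```

```text
pics
top beam_1_lug 0.75 [227. 430.  27.] px 160 270
top beam_1_lug 0.72 [510. 372.  29.] px 184 175
top knife_edge 0.9 [549.  11.  17.] px 305 165
top knife_edge 0.48 [ 545. -249.    4.] px 390 169
top reject_tray_in 0.7 [ 543. -250.    2.] px 391 170
scene beam_1_lug 0.88 [237. 420.  27.] px 389 152
scene beam_1_lug 0.87 [536. 375.  30.] px 404 248
scene knife_edge 0.61 [575.   7.  18.] px 252 284
scene reject_tray_in 0.7 [ 551. -252.    1.] px 141 291
{'clock': 0.4, 'joint_pos': array([ 1.27729811e+00,  9.12085676e-02,  1.23088561e+00, -5.86303987e-06,
        1.81979351e+00, -5.67070064e-02]), 'joint_vel': array([-1.90787480e-05, -6.48492932e-04, -3.28023137e-03,  1.21751136e-03,
       -7.63677301e-04,  1.02007211e-03]), 'effort': array([-4.34854664e-04, -4.45510411e+01, -4.05898368e+01,  6.96978159e-02,
        2.11885432e-02, -6.53228085e-05]), 'ee_pos': array([0.14074877, 0.58322338, 0.22316129]), 'tcp_rot': array([-2.29010071e-05,  1.18119911e-01,  9.92999328e-01, -1.45756032e-04]), 'force': array([-0.64180974,  0.12874824,  0.35816926]), 'moment': array([-0.05209107,  0.06353891, -0.00158861]), 'grip_width': 0.9985993418617982}
```

View pics/top0.png

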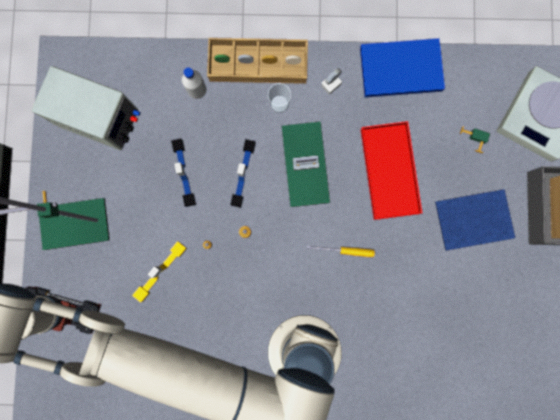

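View pics/scene0.png

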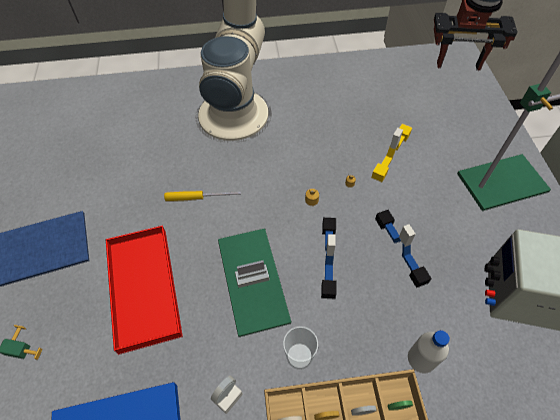

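Run:
```python
from h import *
c=snap('top','t1.png'); im=c['pixels'][:,:,::-1]
a=cv2.resize(im[130:215,160:265],None,fx=7,fy=7,interpolation=cv2.INTER_CUBIC)
cv2.imwrite('pics/za.png',a)
cv2.imwrite('pics/zb.png',cv2.resize(im[110:225,275:430],None,fx=5,fy=5,interpolation=cv2.INTER_CUBIC))
I=im.astype(int)
def cents(m,lab,z):
    n,l,s,ce=cv2.connectedComponentsWithStats(m.astype('uint8'))
    for i in range(1,n):
        if s[i,4]>15: print(lab,np.round(ce[i],1),s[i,4],np.round(ray(c,*ce[i],z)*1000,0))
roi=np.zeros(im.shape[:2],bool); roi[130:215,165:262]=1
cents((I.max(2)<50)&roi,'pod',.028)
cents((I.min(2)>150)&roi,'lug',.094)
r=np.zeros_like(roi); r[110:225,355:425]=1
m=(I[:,:,2]>150)&(I[:,:,1]<80)&r; cents(m,'tray',.02)
print(cv2.minAreaRect(np.argwhere(m)[:,::-1].astype(np.float32)))
b=np.zeros_like(roi); b[110:220,275:335]=1
m=(I[:,:,1]>I[:,:,0])&(I[:,:,1]>I[:,:,2]+25)&b; cents(m,'plate',.017); R=cv2.minAreaRect(np.argwhere(m)[:,::-1].astype(np.float32)); print(R)
for p in cv2.boxPoints(R): print(np.round(ray(c,*p,.017)*1000))
print(np.linalg.inv(c['extrinsics']).round(3), c['fx'])
```

```text
pod [177.5 144.9] 103 [601. 394.  28.]
pod [249.1 145.4] 92 [604. 179.  28.]
pod [188.9 199.6] 104 [437. 353.  28.]
pod [236.6 200.4] 94 [438. 211.  28.]
lug [177.3 167.4] 74 [521. 377.  94.]
lug [240.  168.2] 77 [522. 198.  94.]
tray [390.7 170.7] 4476 [ 538. -246.   20.]
((390.67608642578125, 170.173583984375), (93.89950561523438, 48.75456237792969), 81.46923065185547)
plate [305.1 164. ] 2935 [553.   9.  17.]
((305.29266357421875, 163.6341552734375), (81.94020080566406, 39.976219177246094), 83.6598129272461)
[671.  85.  17.]
[687. -35.  17.]
[440. -66.  17.]
[424.  52.  17.]
[[ 0.023 -0.995  0.092  0.268]
 [-1.    -0.022  0.013  0.073]
 [-0.011 -0.093 -0.996  1.486]
 [ 0.     0.     0.     1.   ]] 495.5725013244741
```

View pics/za.png

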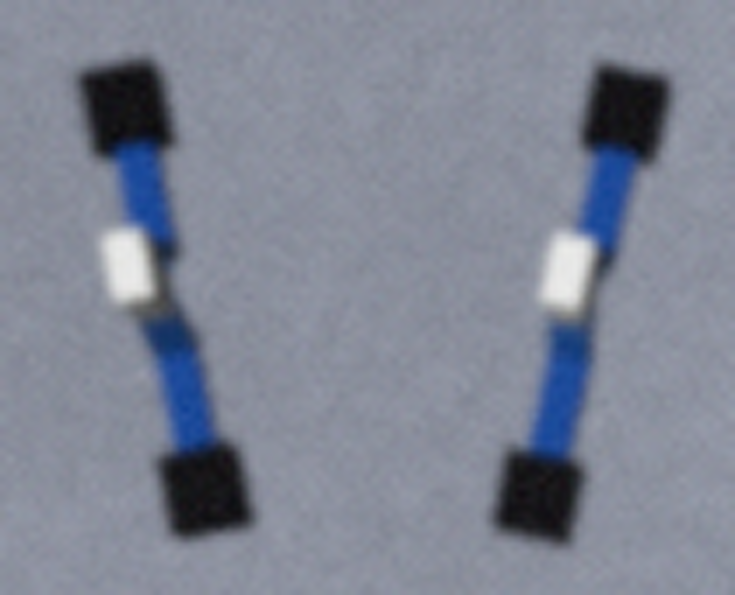

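View pics/zb.png

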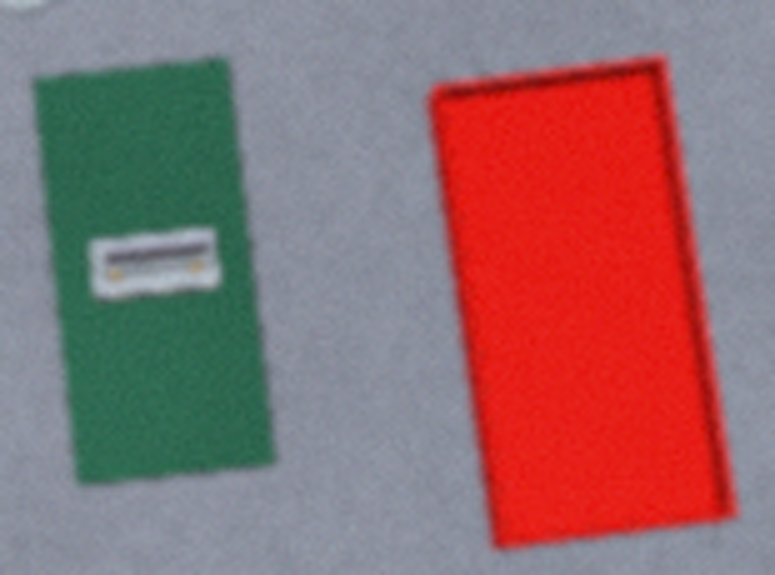

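```bash
python3 -m handwheel '[40,-30,0,0,0,0.5, 70,-65,0,0,0,1, 105,-100,0,0,0,1.5, 140,-135,0,0,0,2, 170,-170,0,0,0,2.5, 200,-205,0,0,0,2.7, 230,-235,0,0,0,2.7, 260,-265,0,0,0,2.7, 290,-295,0,0,0,2.7, 320,-325,0,0,0,2.7, 350,-355,0,0,0,2.7, 380,-387,0,0,0,2.7]'
python3 -m handwheel '[0,0,0,0,0,0, 0,0,0,0,0,0]'
python3 - <<'E'
from h import *
c=snap('wrist','w1.png'); find('wrist',c,['beam_1_lug'])
c=snap('top','t2.png')
s=arm.get_state(); print(s['ee_pos'],s['tcp_rot'],s['clock'],s['force'])
E
```

```text
clock: 1.45
ee_pos: [0.492, 0.2255, 0.2236]
tcp_rot: [0.0, 0.095, 0.996, 0.0]
force: [1.4, -0.0, 0.0]
grip_width: 1.0
clock: 1.62
ee_pos: [0.4919, 0.2255, 0.2229]
tcp_rot: [-0.0, 0.097, 0.995, -0.0]
force: [-1.2, 0.5, 0.5]
grip_width: 1.0
wrist beam_1_lug 0.59 [508. 370.  29.] px 406 175
[0.49025197 0.22809492 0.22348637] [-6.89810418e-05  9.41209570e-02  9.95560739e-01  2.37817812e-04] 1.7667 [-0.80674067  0.07907193  1.02777135]
```

View pics/w1.png

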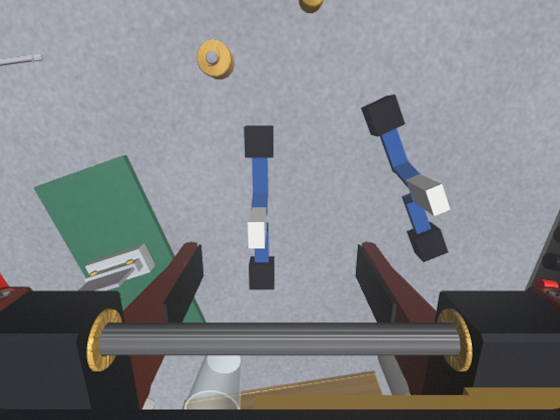

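Run:
```python
from h import *
c=snap('wrist','w2.png'); im=c['pixels'][:,:,::-1]
for nm,u,v,z in [('lug',257,235,.094)]: print(nm,ray(c,u,v,z)*1000)
print(np.linalg.inv(c['extrinsics']).round(4))
cv2.imwrite('pics/z2.png',cv2.resize(im[110:310,30:300],None,fx=2.9,fy=2.9,interpolation=cv2.INTER_CUBIC))
for i in range(3):
  s=arm.get_state(); print(s['ee_pos'],s['tcp_rot'],s['clock'])
t=arm.camera('top'); print([px(t,[.52,.196,.094])])
```

```text
lug [521.4805562  199.88385988  94.        ]
[[ 0.1863  0.9392  0.2885  0.41  ]
 [ 0.9825 -0.1785 -0.0536  0.2431]
 [ 0.0012  0.2934 -0.956   0.3846]
 [ 0.      0.      0.      1.    ]]
[0.49013653 0.22835684 0.2236046 ] [9.90842727e-05 9.37614769e-02 9.95594654e-01 2.44349465e-04] 1.8167
[0.49013653 0.22835684 0.2236046 ] [9.90842727e-05 9.37614769e-02 9.95594654e-01 2.44349465e-04] 1.8167
[0.49013653 0.22835684 0.2236046 ] [9.90842727e-05 9.37614769e-02 9.95594654e-01 2.44349465e-04] 1.8167
[(np.float64(240.6421034038823), np.float64(169.05001581519082))]
```

View pics/z2.png

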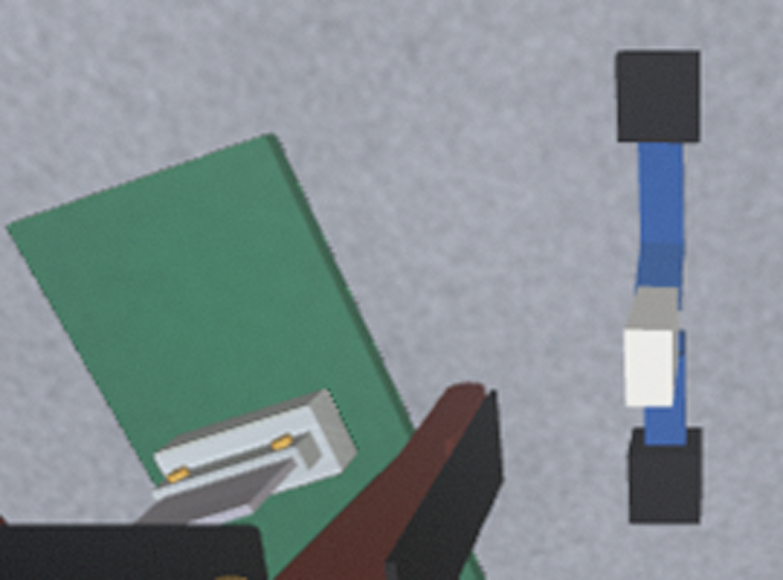

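Run:
```python
from h import *
c=arm.camera('wrist')
f=lambda u,v,z: np.round(ray(c,u/2.9+30,v/2.9+110,z)*1000,1)
print('lug',f(650,368,.094), f(649,330,.094),f(650.5,407,.094))
print('pod top far', f(658,96,.028),'edges',f(616,51,.028),f(699,51,.028),f(617,141,.028),f(699,141,.028))
print('pod near top', f(631,522,.028),f(699,522,.028))
for p in [(8,227),(270,133)]: print('plate',f(*p,.017))
```

```text
lug [522.9 197.   94. ] [509.2 199.6  94. ] [537.3 194.1  94. ]
pod top far [438.5 213.1  28. ] edges [419.  200.8  28. ] [424.9 231.9  28. ] [452.5 193.7  28. ] [458.5 225.3  28. ]
pod near top [619.5 162.7  28. ] [625.1 192.6  28. ]
plate [441.7 -63.9  17. ]
plate [424.8  55.6  17. ]
```

```bash
python3 -m handwheel '[16,-16,-10,0,0,0, 32,-31.5,-35,0,0,0, 32,-31.5,-70,0,0,0, 32,-31.5,-100,0,0,0, 32,-31.5,-125,0,0,0, 32,-31.5,-140,0,0,0, 32,-31.5,-144,0,0,0, 32,-31.5,-144,0,0,0]'
python3 - <<'E'
from h import *
c=snap('wrist','w3.png')
s=arm.get_state(); print(s['ee_pos'],s['tcp_rot'],s['clock'],s['force'])
E
```

```text
clock: 2.58
ee_pos: [0.5217, 0.1963, 0.0781]
tcp_rot: [-0.001, 0.094, 0.996, -0.0]
force: [0.5, -0.5, 1.6]
grip_width: 0.997
[0.52261051 0.19637132 0.07979837] [2.42042164e-05 9.40931960e-02 9.95563393e-01 3.38426798e-05] 2.6333 [ 0.33254185 -0.06733756  0.57336507]
```

View pics/w3.png

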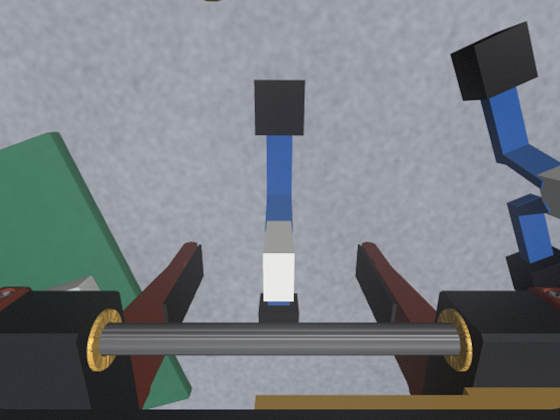

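```bash
python3 -m handwheel '[0,0,0,0,0,0, 0,0,0,0,0,0, 0,0,0,0,0,0, 0,0,0,0,0,0, 0,0,0,0,0,0, 0,0,0,0,0,0, 0,0,0,0,0,0]' 5
python3 - <<'E'
from h import *
s=arm.get_state(); print(s['ee_pos'],s['tcp_rot'],s['clock'],s['force'],s['grip_width']*87.8)
E
```

```text
clock: 3.22
ee_pos: [0.523, 0.1957, 0.0794]
tcp_rot: [0.0, 0.095, 0.996, 0.0]
force: [0.3, -0.6, -0.3]
grip_width: 0.51
[0.52295453 0.19566091 0.07942486] [5.47811890e-05 9.47380293e-02 9.95502236e-01 2.32222440e-05] 3.2167 [ 0.34098388 -0.56542595 -0.34323747] 44.792324564574436
```

```bash
python3 -m handwheel '[0,0,0,0,0,0, 0,0,0,0,0,0, 0,0,0,0,0,0, 0,0,0,0,0,0, 0,0,0,0,0,0, 0,0,0,0,0,0, 0,0,0,0,0,0, 0,0,0,0,0,0]' 5
python3 -m handwheel '[0,0,10,0,0,0, 0,0,30,0,0,0, 0,0,55,0,0,0, 0,0,80,0,0,0, 0,0,105,0,0,0, 0,0,120,0,0,0, 0,0,120,0,0,0, 0,0,120,0,0,0]' 5
python3 - <<'E'
from h import *
s=arm.get_state(); print(s['ee_pos'],s['tcp_rot'],s['clock'],s['force'],s['moment'],s['grip_width']*87.8)
c=snap('wrist','w4.png');c=snap('top','t4.png');c=snap('scene','s4.png')
E
```

```text
clock: 3.88
ee_pos: [0.5229, 0.1957, 0.0793]
tcp_rot: [-0.0, 0.095, 0.996, -0.0]
force: [0.5, 0.3, -0.3]
grip_width: 0.182
clock: 4.55
ee_pos: [0.5233, 0.1958, 0.2003]
tcp_rot: [0.001, 0.095, 0.996, 0.0]
force: [0.6, 0.2, -2.1]
grip_width: 0.178
[0.52326941 0.19583007 0.20034235] [9.26129853e-04 9.47102050e-02 9.95504371e-01 4.07052385e-04] 4.55 [ 0.62413725  0.22016093 -2.14002536] [-0.08133242 -0.01893133  0.00546997] 15.610749958651965
```

View pics/w4.png

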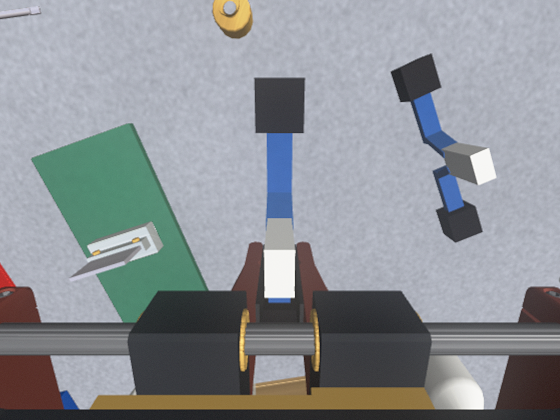

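View pics/s4.png

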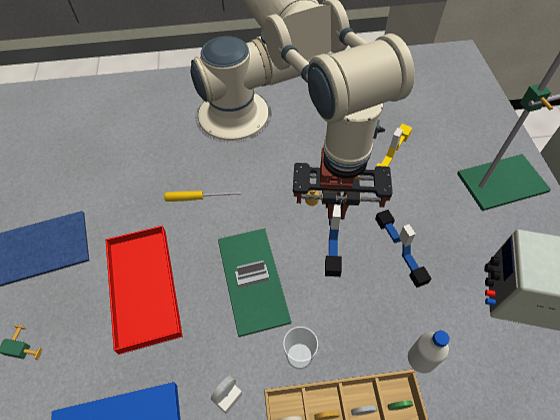

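View pics/t4.png

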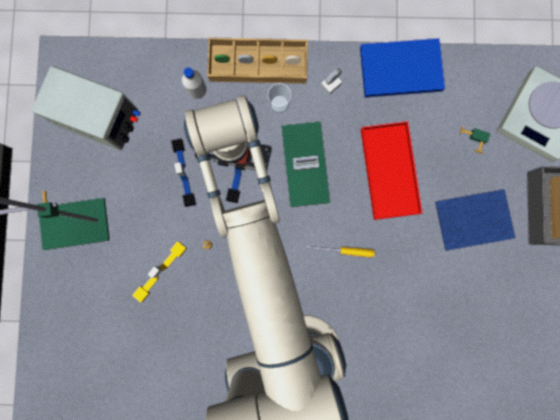

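Run:
```python
from h import *
c=snap('wrist','w5.png'); t=snap('top','t5.png');s=snap('scene','s5.png')
import pickle; pickle.dump((c,t,s),open('cams.pkl','wb'))
print('edge from top', ray(t,307,160.4,.088))
find('wrist',c,['knife_edge'])
cv2.imwrite('pics/zw.png',cv2.resize(c['pixels'][210:290,55:175,::-1],None,fx=6.5,fy=6.5,interpolation=cv2.INTER_CUBIC))
cv2.imwrite('pics/zs.png',cv2.resize(s['pixels'][250:300,225:285,::-1],None,fx=12,fy=12,interpolation=cv2.INTER_CUBIC))
cv2.imwrite('pics/zt.png',cv2.resize(t['pixels'][145:180,285:327,::-1],None,fx=16,fy=16,interpolation=cv2.INTER_CUBIC))
```

```text
edge from top [0.55017107 0.00736755 0.088     ]
wrist knife_edge 0.68 [523.  11.  18.] px 121 218
wrist knife_edge 0.38 [ 578. -170.    7.] px 4 281
```

View pics/zw.png

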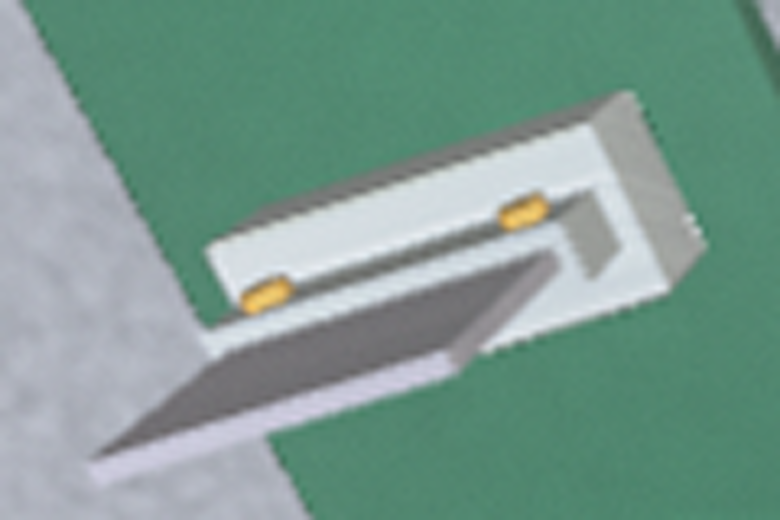

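View pics/zs.png

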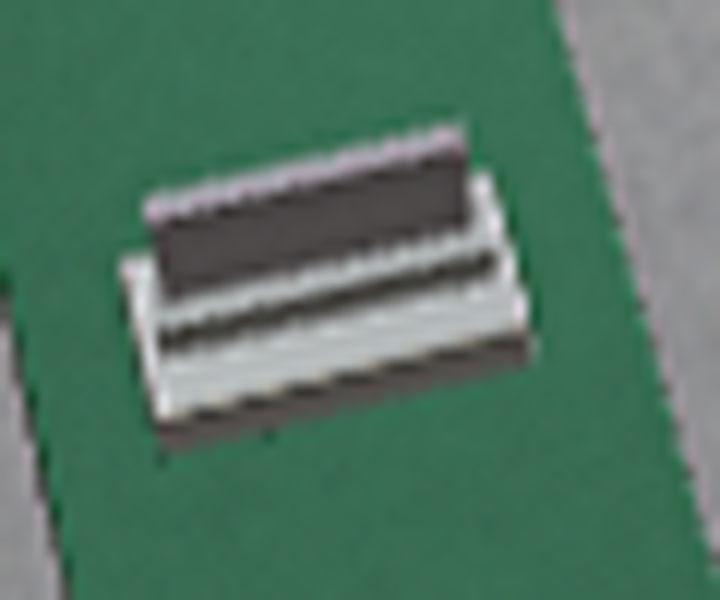

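View pics/zt.png

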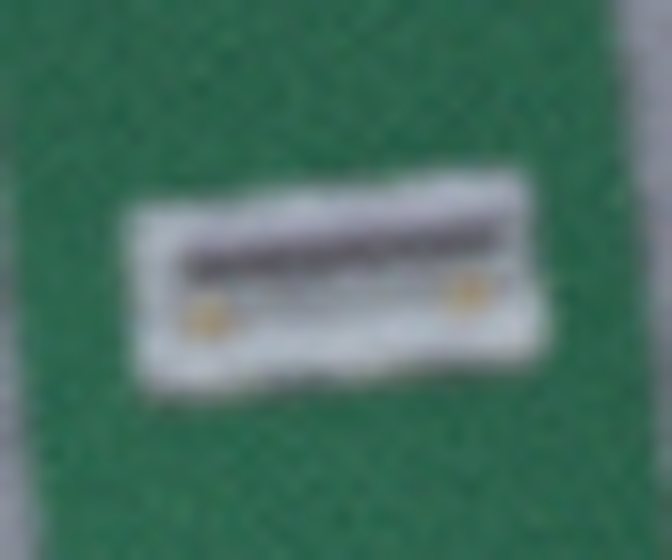

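Run:
```python
from h import *
import pickle
c,t,s=pickle.load(open('cams.pkl','rb'))
f=lambda u,v:ray(c,u/6.5+55,v/6.5+210,.088)*1000
print('wrist',f(273.5,418.5),f(95,473.5),f(452,363.5))
g=lambda u,v:ray(s,u/12+225,v/12+250,.088)*1000
print('scene',g(306,170),g(150,207),g(463,134))
k=lambda u,v:ray(t,u/16+285,v/16+145,.088)*1000
print('top',k(345,232))
# tray corners in top zb (scale5 offset 275,110), rim z .032
for u,v in [(430,88),(664,57),(497,548),(738,516)]: print('tray',ray(t,u/5+275,v/5+110,.032)*1000)
```

```text
wrist [556.36392381   9.92848017  88.        ] [560.11226018 -19.62062748  88.        ] [552.6814304   38.95853069  88.        ]
scene [558.93435279  10.24638589  88.        ] [562.58349879 -18.5947345   88.        ] [555.48496315  39.46506285  88.        ]
top [552.75557795   8.66385379  88.        ]
tray [ 664.30120609 -154.83829838   32.        ]
tray [ 686.06604937 -294.34575656   32.        ]
tray [ 389.28424858 -196.18360485   32.        ]
tray [ 411.31353993 -337.35641616   32.        ]
```

```bash
python3 -m handwheel '[5,-22,0,0,0,2, 10,-50,0,0,0,5, 16,-82,0,0,0,9, 21,-115,0,0,0,13, 26,-145,0,0,0,16, 30,-168,0,0,0,18, 33,-183,0,0,0,18.2, 33,-186,0,0,0,18.2, 33,-186,0,0,0,18.2, 33,-186,0,0,0,18.2]'
python3 - <<'E'
from h import *
import pickle
c=snap('wrist','w6.png');s=snap('scene','s6.png'); pickle.dump((c,s),open('c6.pkl','wb'))
s=arm.get_state(); print(s['ee_pos'],s['tcp_rot'],s['clock'],s['force'],s['moment'],s['grip_width']*87.8)
q=s['tcp_rot'];print(2*np.degrees(np.arctan2(q[2],q[1]))-90)
E
```

```text
clock: 5.73
ee_pos: [0.5557, 0.0104, 0.1991]
tcp_rot: [-0.0, -0.064, 0.998, 0.0]
force: [-0.5, 0.1, -1.8]
grip_width: 0.182
[0.5557411  0.01090732 0.1992855 ] [-5.42659931e-05 -6.45689721e-02  9.97913219e-01  2.28792964e-04] 5.8333 [-0.0702014  -0.10755127 -2.21971161] [0.01397933 0.03349048 0.04783357] 15.758165130855204
97.40421035189661
```

View pics/w6.png

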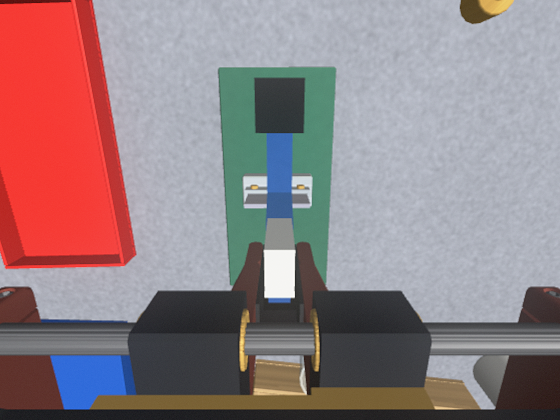

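View pics/s6.png

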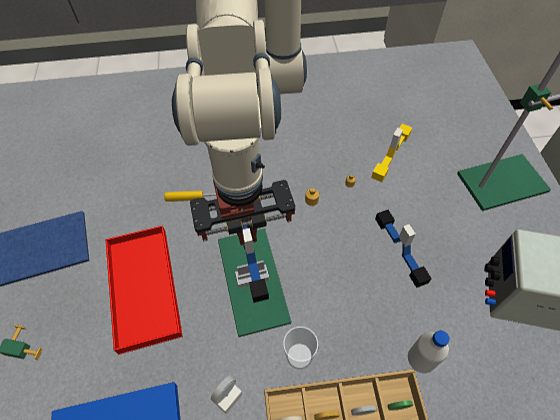

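```bash
python3 - <<'E'
from h import *
import pickle
c,s=pickle.load(open('c6.pkl','rb'))
for p in [(556.2,9.7),(560,-20),(552.5,39.5)]: print(px(c,[p[0]/1e3,p[1]/1e3,.088]))
cv2.imwrite('pics/z6.png',cv2.resize(c['pixels'][160:230,225:335,::-1],None,fx=7,fy=7,interpolation=cv2.INTER_CUBIC))
E
python3 -m handwheel '[0,0,-10,0,0,0, 0,0,-25,0,0,0, 0,0,-42,0,0,0, 0,0,-56,0,0,0, 0,0,-63,0,0,0, 0,0,-65,0,0,0, 0,0,-65,0,0,0]'
python3 - <<'E'
from h import *
import pickle
c=snap('wrist','w7.png');t=snap('scene','s7.png'); pickle.dump((c,t),open('c7.pkl','wb'))
s=arm.get_state(); print(s['ee_pos'],s['clock'],s['force'],s['moment'])
cv2.imwrite('pics/z7.png',cv2.resize(t['pixels'][190:330,200:310,::-1],None,fx=5,fy=4.2,interpolation=cv2.INTER_CUBIC))
E
```

```text
(np.float64(277.9048469956542), np.float64(206.18159410360963))
(np.float64(244.89675038289886), np.float64(206.14351792966488))
(np.float64(310.9909106122684), np.float64(206.33779733378586))
clock: 6.42
ee_pos: [0.5555, 0.01, 0.1336]
tcp_rot: [-0.001, -0.064, 0.998, 0.0]
force: [0.4, -0.0, -0.1]
grip_width: 0.177
[0.55630594 0.00977715 0.13526231] 6.5167 [-0.48062195 -0.61116405 -1.65324755] [ 0.09867232 -0.08024014 -0.0125061 ]
```

View pics/z6.png

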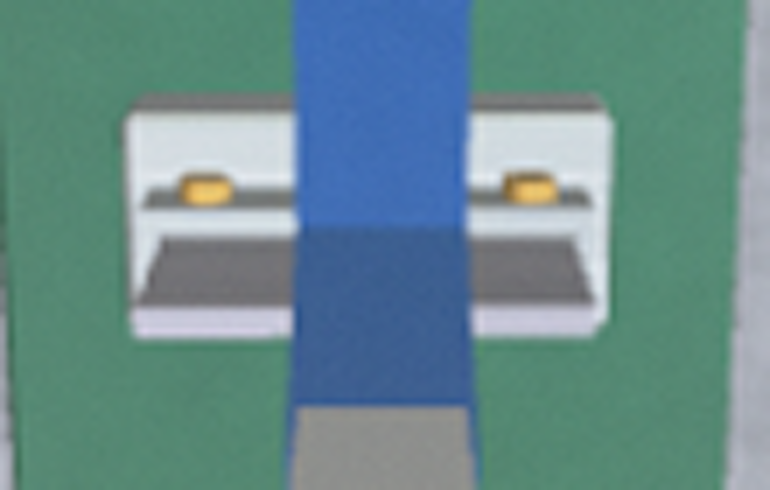

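View pics/w7.png

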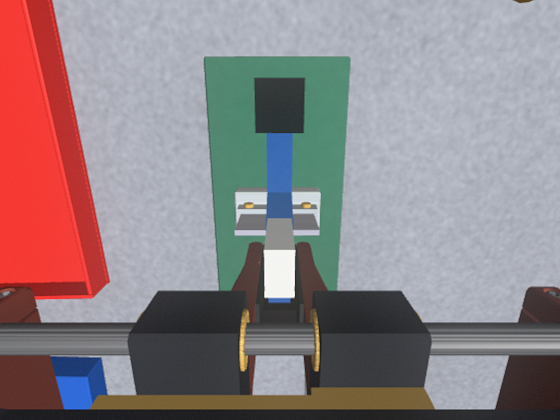

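View pics/z7.png

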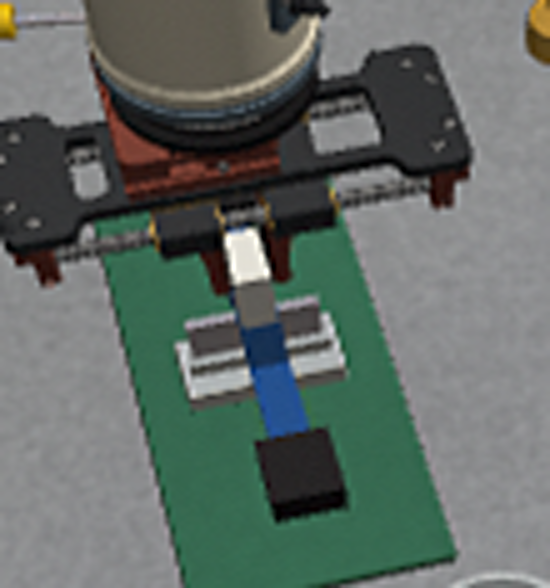

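```bash
python3 -m handwheel '[0,0,-3,0,0,0, 0,0,-6,0,0,0, 0,0,-8,0,0,0, 0,0,-9.5,0,0,0, 0,0,-10.5,0,0,0, 0,0,-10.5,0,0,0, 0,0,-10.5,0,0,0]'
python3 -m handwheel '[0,0,-0.5,0,0,0, 0,0,-1,0,0,0, 0,0,-1,0,0,0]'
```

```text
clock: 7.1
ee_pos: [0.5559, 0.0097, 0.1238]
tcp_rot: [-0.0, -0.064, 0.998, -0.0]
force: [0.4, 0.5, -1.3]
grip_width: 0.184
clock: 7.35
ee_pos: [0.556, 0.0097, 0.1232]
tcp_rot: [0.0, -0.064, 0.998, -0.0]
force: [-0.1, 0.0, 0.0]
grip_width: 0.177
```

```bash
python3 -m handwheel '[0,0,-0.5,0,0,0, 0,0,-0.5,0,0,0]'; python3 -m handwheel '[0,0,0,0,0,0]'
```

```text
clock: 7.52
ee_pos: [0.5561, 0.0097, 0.1232]
tcp_rot: [0.001, -0.064, 0.998, -0.0]
force: [-1.9, -0.9, 4.6]
grip_width: 0.176
clock: 7.6
ee_pos: [0.5561, 0.0097, 0.1232]
tcp_rot: [0.001, -0.064, 0.998, -0.0]
force: [-1.0, 0.5, 5.1]
grip_width: 0.18
```

```bash
python3 -m handwheel '[0,0,0.5,0,0,0, 0,0,0.5,0,0,0, 0,0,0.5,0,0,0]' - ; python3 -m handwheel '[0,0,0,0,0,0, 0,0,0,0,0,0, 0,0,0,0,0,0, 0,0,0,0,0,0, 0,0,0,0,0,0, 0,0,0,0,0,0, 0,0,0,0,0,0, 0,0,0,0,0,0]' 50
python3 - <<'E'
from h import *
snap('wrist','w8.png')
E
python3 -m handwheel '[0,0,0,0,0,0, 0,0,0,0,0,0, 0,0,0,0,0,0, 0,0,0,0,0,0, 0,0,0,0,0,0, 0,0,0,0,0,0, 0,0,0,0,0,0, 0,0,0,0,0,0, 0,0,0,0,0,0, 0,0,0,0,0,0]'
python3 - <<'E'
from h import *
snap('wrist','w9.png');snap('scene','s9.png')
E
```

```text
clock: 7.85
ee_pos: [0.5561, 0.0097, 0.1232]
tcp_rot: [0.0, -0.064, 0.998, -0.0]
force: [-1.3, 0.2, 4.0]
grip_width: 0.178
clock: 8.52
ee_pos: [0.5559, 0.0097, 0.1228]
tcp_rot: [-0.0, -0.064, 0.998, -0.0]
force: [0.2, 0.0, -0.3]
grip_width: 0.568
clock: 9.4
ee_pos: [0.5559, 0.0097, 0.1228]
tcp_rot: [0.0, -0.064, 0.998, -0.0]
force: [0.1, -0.0, 0.2]
grip_width: 0.569
```

View pics/w8.png

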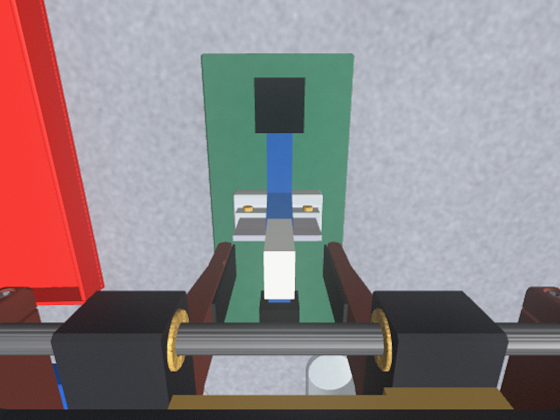

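View pics/w9.png

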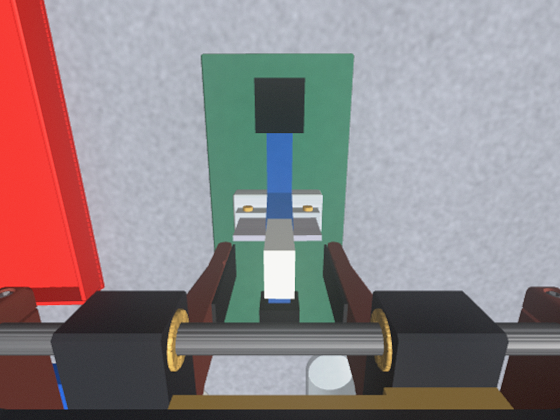

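View pics/s9.png

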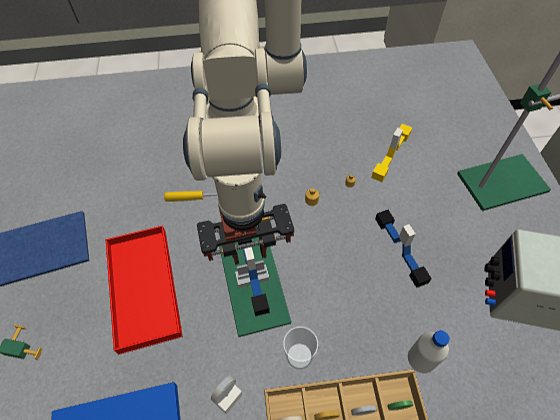

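```bash
python3 -m handwheel '[0,0,8,0,0,0, 0,0,25,0,0,0, 0,0,50,0,0,0, 0,0,75,0,0,0, 0,0,100,0,0,0, -3,30,110,0,0,1, -6,60,110,0,0,2, -10,95,110,0,0,3, -14,130,110,0,0,4, -17,165,110,0,0,5, -20,200,110,0,0,6, -24,235,110,0,0,6.6]' 
python3 -m handwheel '[-4,35,0,0,0,0, -7,70,0,0,0,0, -10,100,0,0,0,0, -12,130,0,0,0,0, -12,130,0,0,0,0, -12,130,0,0,0,0]' 87
python3 - <<'E'
from h import *
c=snap('wrist','w10.png');snap('scene','s10.png');
s=arm.get_state(); print(s['ee_pos'],s['clock'],s['force'])
q=s['tcp_rot'];print(2*np.degrees(np.arctan2(q[2],q[1]))-90)
import pickle; pickle.dump(c,open('c10.pkl','wb'))
cv2.imwrite('pics/z10.png',cv2.resize(c['pixels'][110:310,180:380,::-1],None,fx=3,fy=3,interpolation=cv2.INTER_CUBIC))
E
```

```text
clock: 10.5
ee_pos: [0.5316, 0.2463, 0.2337]
tcp_rot: [0.0, -0.122, 0.993, 0.0]
force: [0.7, 0.8, -0.3]
grip_width: 0.572
clock: 11.0
ee_pos: [0.5193, 0.376, 0.2326]
tcp_rot: [-0.0, -0.123, 0.992, -0.0]
force: [0.2, -0.3, 0.2]
grip_width: 0.969
[0.52005815 0.37416837 0.23321817] 11.1 [0.3475212  0.35325981 0.01744502]
103.92513640948195
```

View pics/z10.png

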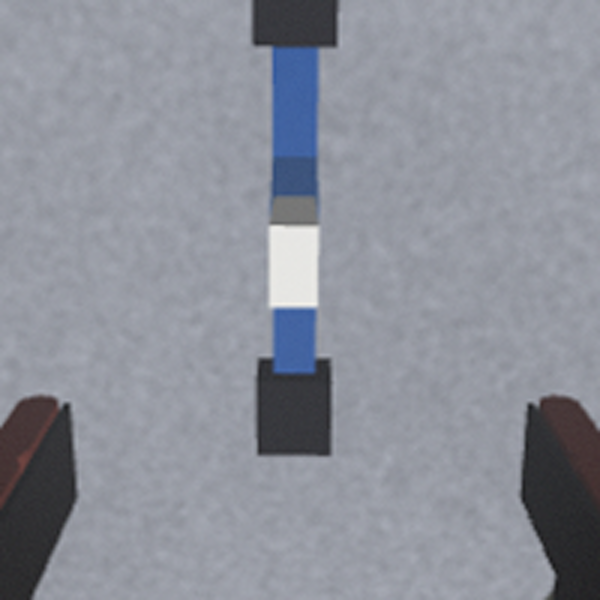

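View pics/s10.png

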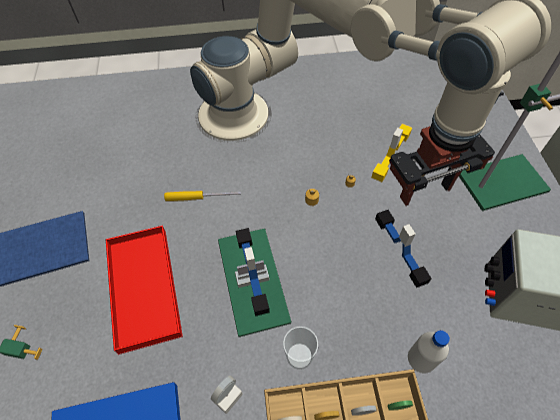

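Run:
```python
from h import *
import pickle; c=pickle.load(open('c10.pkl','rb'))
f=lambda u,v,z: np.round(ray(c,u/3+180,v/3+110,z)*1000,1)
print(f(294.5,266,.094),f(294.5,225,.094),f(294,308,.094), f(295,45,.028),f(294,359,.028),f(294,455,.028))
```

```text
[520.4 375.7  94. ] [507.  372.3  94. ] [534.6 379.1  94. ] [454.3 359.1  28. ] [577.  389.5  28. ] [619.8 400.2  28. ]
```

```bash
python3 -m handwheel '[0.5,0.5,-20,0,0,0, 0.5,0.5,-50,0,0,0, 0.5,0.5,-85,0,0,0, 0.5,0.5,-115,0,0,0, 0.5,0.5,-138,0,0,0, 0.5,0.5,-150,0,0,0, 0.5,0.5,-153,0,0,0, 0.5,0.5,-153,0,0,0]'
python3 - <<'E'
from h import *
snap('wrist','w11.png'); print(arm.get_state()['ee_pos'])
E
```

```text
clock: 11.77
ee_pos: [0.5207, 0.3743, 0.08]
tcp_rot: [-0.0, -0.121, 0.993, -0.0]
force: [0.2, 0.6, 0.5]
grip_width: 0.986
[0.52119468 0.37490947 0.08149798]
```

View pics/w11.png

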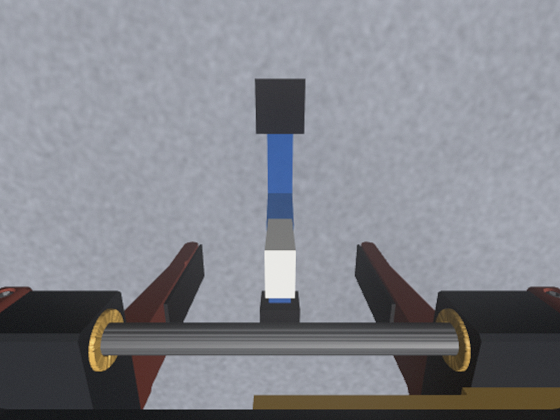

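```bash
python3 -m handwheel '[0,0,0,0,0,0, 0,0,0,0,0,0, 0,0,0,0,0,0, 0,0,0,0,0,0, 0,0,0,0,0,0, 0,0,0,0,0,0, 0,0,0,0,0,0, 0,0,0,0,0,0, 0,0,0,0,0,0, 0,0,0,0,0,0, 0,0,0,0,0,0, 0,0,0,0,0,0]' 5
python3 -m handwheel '[0,0,0,0,0,0, 0,0,0,0,0,0, 0,0,0,0,0,0, 0,0,8,0,0,0, 0,0,25,0,0,0, 0,0,50,0,0,0, 0,0,80,0,0,0, 0,0,110,0,0,0, 0,0,140,0,0,0, 0,0,170,0,0,0, 0,0,195,0,0,0, 0,0,205,0,0,0]' 5
python3 -m handwheel '[0,0,0,0,0,0, 0,0,0,0,0,0]'
python3 - <<'E'
from h import *
snap('wrist','w12.png')
s=arm.get_state(); print(s['ee_pos'],s['clock'],s['force'],s['moment'],s['grip_width'])
E
```

```text
clock: 12.82
ee_pos: [0.5204, 0.3751, 0.0798]
tcp_rot: [-0.0, -0.121, 0.993, -0.0]
force: [-0.0, 0.0, -0.8]
grip_width: 0.18
clock: 13.82
ee_pos: [0.5207, 0.3755, 0.2901]
tcp_rot: [0.003, -0.121, 0.993, 0.001]
force: [0.8, -0.1, -1.8]
grip_width: 0.178
clock: 13.98
ee_pos: [0.5205, 0.3753, 0.2841]
tcp_rot: [-0.0, -0.121, 0.993, -0.0]
force: [-0.6, 1.3, -2.9]
grip_width: 0.181
[0.52017485 0.37507009 0.28251564] 14.0333 [-0.60226782  0.2651185  -2.37619571] [0.01614118 0.02438363 0.00971594] 0.18113868966890195
```

View pics/w12.png

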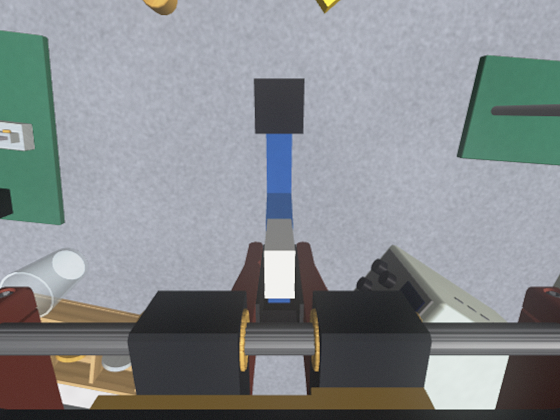

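```bash
python3 -m handwheel '[0,-10,0,0,0,0, 0,-25,0,0,0,-0.5, 1,-50,0,0,0,-1, 2,-80,0,0,0,-1.5, 3,-112,0,0,0,-2, 4,-146,0,0,0,-2.5, 5,-180,0,0,0,-3, 6,-214,0,0,0,-3.5, 7,-248,0,0,0,-4, 8,-282,0,0,0,-4.5, 9,-316,0,0,0,-5, 10,-350,0,0,0,-5.3]'
python3 -m handwheel '[1,-34,0,0,0,0, 2,-68,0,0,0,0, 3,-102,0,0,0,0, 4,-136,0,0,0,0, 5,-170,0,0,0,0, 6,-202,0,0,0,0, 7,-232,0,0,0,0, 7.5,-255,0,0,0,0, 7.5,-267,0,0,0,0, 7.5,-271,0,0,0,0, 7.5,-271,0,0,0,0, 7.5,-271,0,0,0,0]'
python3 - <<'E'
from h import *
c=snap('wrist','w13.png'); snap('scene','s13.png')
s=arm.get_state(); print(s['ee_pos'],s['clock'],s['force'],s['moment'],s['grip_width'])
q=s['tcp_rot'];print(2*np.degrees(np.arctan2(q[2],q[1]))-90)
E
```

```text
clock: 15.03
ee_pos: [0.5292, 0.023, 0.2827]
tcp_rot: [-0.002, -0.075, 0.997, 0.0]
force: [0.7, -0.6, -2.0]
grip_width: 0.181
clock: 16.03
ee_pos: [0.5378, -0.2448, 0.2844]
tcp_rot: [-0.0, -0.076, 0.997, 0.001]
force: [0.5, -0.1, -3.6]
grip_width: 0.179
[ 0.53807379 -0.24437505  0.28505141] 16.1333 [-0.5516172   0.2251198  -2.10173125] [ 0.05253211  0.03797716 -0.01617465] 0.1787287327835745
98.73430969445366
```

View pics/w13.png

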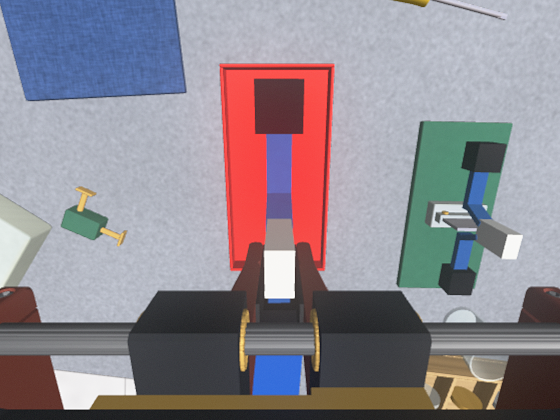

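View pics/s13.png

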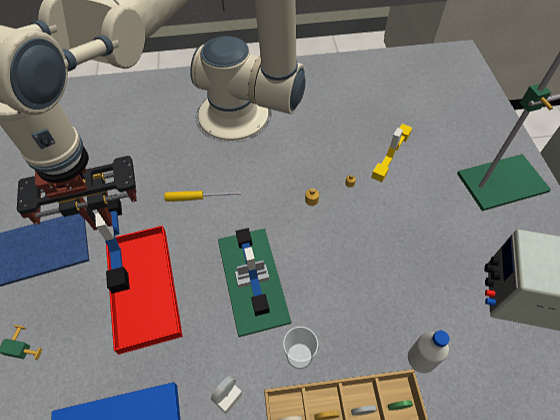

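Run:
```python
from h import *
c=arm.camera('wrist')
P=np.array([ray(c,u,v,.032)*1000 for u,v in [(220,65),(333,65),(231,270),(328,270)]]); print(P.round(),P.mean(0))
```

```text
[[ 415. -335.   32.]
 [ 394. -200.   32.]
 [ 689. -292.   32.]
 [ 667. -151.   32.]] [ 541.19339327 -244.72566599   32.        ]
```

```bash
python3 -m handwheel '[1,0,-12,0,0,0, 1,0,-32,0,0,0, 1,0,-60,0,0,0, 1,0,-88,0,0,0, 1,0,-116,0,0,0, 1,0,-144,0,0,0, 1,0,-168,0,0,0, 1,0,-184,0,0,0, 1,0,-192,0,0,0, 1,0,-196,0,0,0, 1,0,-196,0,0,0, 1,0,-196,0,0,0]'
python3 -m handwheel '[0,0,-1,0,0,0, 0,0,-2,0,0,0, 0,0,-2.5,0,0,0, 0,0,-2.5,0,0,0]'
```

```text
clock: 17.18
ee_pos: [0.5396, -0.2458, 0.0904]
tcp_rot: [0.001, -0.076, 0.997, -0.001]
force: [-0.0, 0.0, -2.2]
grip_width: 0.18
clock: 17.52
ee_pos: [0.5391, -0.2459, 0.0868]
tcp_rot: [0.0, -0.075, 0.997, -0.0]
force: [0.6, -0.5, -1.9]
grip_width: 0.18
```

```bash
python3 -m handwheel '[0,0,-1,0,0,0, 0,0,-2,0,0,0, 0,0,-2.5,0,0,0, 0,0,-2.5,0,0,0]'; python3 -m handwheel '[0,0,-0.5,0,0,0, 0,0,-0.7,0,0,0, 0,0,-0.7,0,0,0]'
```

```text
clock: 17.85
ee_pos: [0.5389, -0.2458, 0.0838]
tcp_rot: [-0.0, -0.075, 0.997, 0.0]
force: [0.3, -0.6, -1.2]
grip_width: 0.184
clock: 18.1
ee_pos: [0.5389, -0.2459, 0.0837]
tcp_rot: [0.0, -0.075, 0.997, -0.0]
force: [-1.7, 1.1, 1.7]
grip_width: 0.177
```

Contact made (force −2 → +1.7 N). Release, rise, and check.

```bash
python3 -m handwheel '[0,0,0,0,0,0, 0,0,0,0,0,0, 0,0,0,0,0,0, 0,0,0,0,0,0, 0,0,0,0,0,0, 0,0,0,0,0,0, 0,0,0,0,0,0, 0,0,0,0,0,0]' 50
python3 -m handwheel '[0,0,8,0,0,0, 0,0,25,0,0,0, 0,0,50,0,0,0, 0,0,80,0,0,0, 0,0,110,0,0,0, 0,0,140,0,0,0, 0,0,170,0,0,0, 0,0,190,0,0,0, 0,0,200,0,0,0, 0,0,200,0,0,0]'
python3 -m handwheel '[-20,-20,0,0,0,0, -45,-45,0,0,0,0, -70,-70,0,0,0,0, -90,-90,0,0,0,0, -100,-100,0,0,0,0, -100,-100,0,0,0,0, -100,-100,0,0,0,0]'
python3 - <<'E'
from h import *
c=snap('top','t14.png'); s=snap('scene','s14.png')
cv2.imwrite('pics/z14.png',cv2.resize(s['pixels'][210:370,90:310,::-1],None,fx=3.6,fy=3.6,interpolation=cv2.INTER_CUBIC))
s=arm.get_state(); print(s['ee_pos'],s['clock'],s['force'])
E
```

```text
clock: 18.77
ee_pos: [0.5389, -0.2458, 0.0831]
tcp_rot: [0.0, -0.075, 0.997, -0.0]
force: [-0.6, 0.2, -0.4]
grip_width: 0.569
clock: 19.6
ee_pos: [0.5395, -0.2461, 0.2867]
tcp_rot: [0.002, -0.075, 0.997, -0.001]
force: [-0.5, -0.5, 0.1]
grip_width: 0.567
clock: 20.18
ee_pos: [0.4383, -0.3459, 0.2814]
tcp_rot: [-0.001, -0.074, 0.997, 0.001]
force: [0.2, 0.3, -0.6]
grip_width: 0.57
[ 0.43930358 -0.34511732  0.28198099] 20.2833 [ 0.3971171  -0.33998916 -0.33675679]
```

View pics/z14.png

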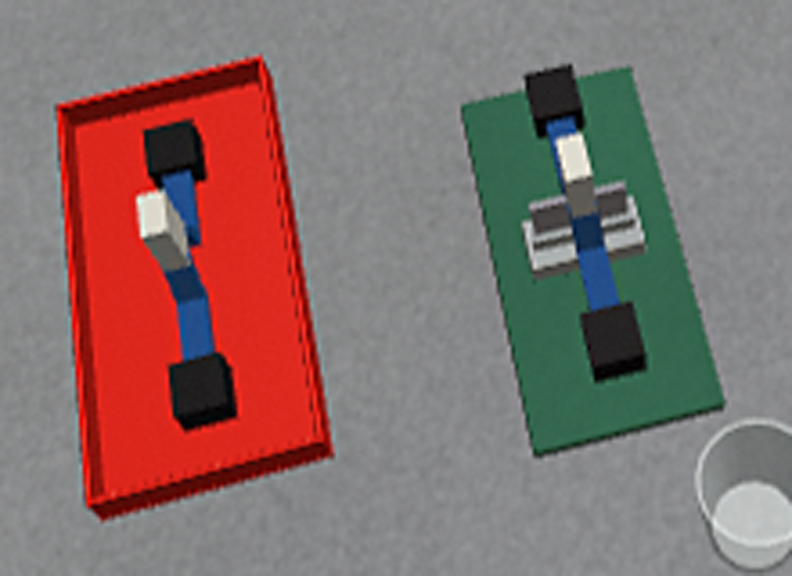

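View pics/t14.png

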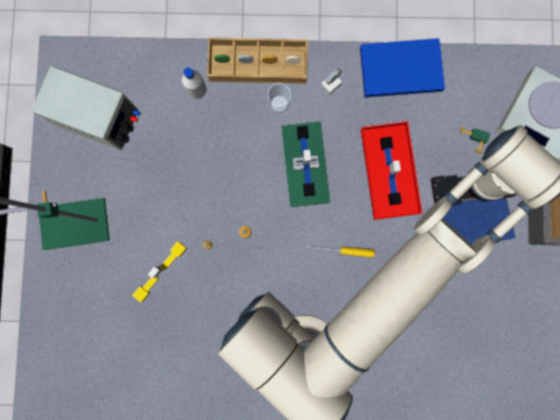

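Run:
```python
from h import *
s=snap('scene','s15.png')
for k in (1,-1):
  for tilt in (0,6,-6,16.5):
    a=np.radians(7.4); t=np.radians(tilt); d=k*85*np.cos(t); z=88+k*85*np.sin(t)-16
    u,v=px(s,[(556+d*np.cos(a))/1e3,(9.7+d*np.sin(a))/1e3,z/1e3]); print(k,tilt,round((u-90)*3.6),round((v-210)*3.6))
```

```text
1 0 610 329
1 6 609 322
1 -6 610 333
1 16.5 606 307
-1 0 550 88
-1 6 551 95
-1 -6 549 81
-1 16.5 554 111
```

Run:
```python
from h import *
print(arm.sign_off(), arm.get_state()['clock'])
```

```text
the job is handed in; nothing more can be done
the job is handed in; nothing more can be done
```

The true beam is balanced on the knife edge with the gripper clear of it, and the other blue beam is standing on both pods, lug upright, in the red reject tray. I handed the job in at about 20 s of the 70 s allowed.

- **Test:** I set the beam nearer the stand on the edge and let go. It stayed level in the pictures taken over the next second and in those taken while I moved the other beam.
- **Off-centre beam:** I did not set the second beam on the edge. I took it to be the off-centre one because the first stayed level and the task says exactly one is off-centre.
- **Last checks:** In the final scene picture, the pod tops of the balanced beam lie within about 4 pixels (picture enlarged 3.6 times) of where a level beam would put them. A beam tipped 16 degrees would be over 20 pixels off. The tray beam lies along the tray, clear of the walls.
- **Small disagreement:** Estimates from different cameras differed by 3 to 6 mm for the knife edge and about 3 mm for the tray centre. This caused no trouble.
- **Other objects:** The yellow look-alike was not touched.

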